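# Dock the burn-in timer and set its click dial

## Task

Slide the timer head first into the spring-clip dock until both clips snap into its sides and it is fully home against the back wall. Then, with it docked, set its dial to the fifth click, counting clockwise (seen from above) from the long zero mark, and let go; leave the other things on the bench where they are.

Things in the scene. Friction and masses are not known exactly. Their poses are not given: they have to be found in the camera images.
- timer: Loose burn-in timer, a flat paddle 150 x 84 x 36 mm (64 mm high with its dial), 0.3 kg: grey head, narrow black handle. Origin on its underside; x points from handle to head, z up. Head: x -20 to +70 mm, 84 mm wide, front corners rounded 8 mm, a notch in each side at x 40 to 57 mm. Dial axis vertical at x = +25 mm, y = 0. It balances near x = -3 mm.
- handle (a point): Middle of the timer's handle, where to grasp it: 45 mm behind the timer's origin, 18 mm above its underside; axes as the timer's. The handle runs along x, 60 mm long (timer x -80 to -20 mm), 40 mm wide across y, 36 mm high.
- timer_dial (a joint): The timer's dial, rad: 0 at its first position, growing clockwise seen from above. 10 detent positions, 0 to 9, one every 0.5236 rad (30 degrees), stops at 0 and 9. The fifth click is 2.618 rad. A click takes about 0.1 N m; let go between two positions it springs into the nearer one. Starts at position 0, 1 or 2.
- dial_grip (a point): Middle of the dial's upright grip bar, on its axis, 54 mm above the timer's underside. Bar 50 long, 14 wide, z 42 to 64 mm above the underside, on a 52 mm disc. x along the bar to its pointer end (white line), z up; turns with the dial. Pointer at 0 (long white mark): +135 degrees from the timer's x, anticlockwise from above; at the fifth click -15 degrees. Short marks: other positions.
- dock: Aluminium spring-clip dock fixed to the bench, 132 mm wide, 30 mm high, U-shaped without a floor: the timer slides in along the bench. Origin on the bench where the timer's origin lies when home; x is the direction of insertion (the timer's x when docked), z up. Face of the back wall at x = +70 mm.
- dock_mouth (a point): Middle of the dock's open mouth, 13 mm ahead of its origin along x, 15 mm above the bench; axes as the dock's. The side walls start here, 90 mm apart inside (3 mm play each side of the timer), with rounded ends.
- clip_left (a joint): Sprung steel roller in the dock's left (+y) wall at dock x = +54 mm, 10 mm diameter; value: how far it is pushed out, m. 0 when empty, 3.5 mm as the head's corner passes, about 1 mm when snapped into the docked timer's notch. Both take about 12 N of push, the timer being then some 8 mm short of home; past that they draw it home if it is let go.
- clip_right (a joint): The same roller in the right (-y) wall: how far it is pushed out, m.
- oil_bottle: Bystander: white dosing bottle with red nozzle, 38 mm diameter, 105 mm high, upright; origin at the centre of its foot.
- tray: Bystander: small black open tray of brass inserts, 62 x 90 x 22 mm; origin at the centre of its underside.
- caliper: Bystander: digital caliper lying flat, 58 x 225 x 13 mm, long along its y; origin at the centre of its underside.
- stud: Bystander: round road stud standing alone left of the dock, 128 mm diameter, 47 mm high; origin at the centre of its underside.
Mind the look-alikes: they are no part of the job. What is shaped like the timer but green is not meant.

How it is judged:
By the outcome, as a careful person would: the job done as asked, in the order asked, and still so for the second after the job is handed in, with the robot touching nothing.
It also fails if it takes over 64 s, if anything falls off the work surface, if the arm or the gripper's body presses on something with over 40 N, if the wrist force passes 120 N, or if a joint passes its speed limit or range.

## Robot

A 6-joint arm with a two-finger parallel gripper is mounted at the origin on a cart in front of the work surface, level with it; the furniture and walls round the work are solid. World frame = base frame: x ahead of the robot, y to its left, z up, the work surface at z = 0. Lengths are in mm, angles in rad, forces in N, time in s.
With the tool pointing down it reaches from about 400 to 925 mm from the base axis. Payload 12.5 kg.
Tool frame: the origin (TCP) lies on the centre line of the jaws, within the pads' length; the fingertips stand 14 mm ahead of it and the grasp point (between the pads) lies 5 mm behind it; z points along the fingers, y is the direction in which the jaws open and shut (so a half turn about z gives the same grasp; the last joint's range is limited). The gripper opens to 95 mm and grips with 3 to 60 N. Pads are 20 mm wide; open, the fingers measure 119 mm over their backs; the gripper's body (75 mm by 180 mm) begins 59 mm behind the grasp point.
Start: joints at [1.026, 0.491, 1.559, -0, 1.092, -0.106], TCP at [265.519, 565.813, 228.661] pointing down, gripper open.
Joint ranges: [-3.1, 3.1], [-0.84, 2.19], [0.05, 2.79], [-1.13, 4.28], [0.06, 2.93], [-2.69, 2.69]. Speed limits (rad/s): [2.22, 2.22, 2.79, 3.14, 3.14, 3.14].

## Interface

Orientations are given as [roll, pitch, yaw] about the fixed x, y, z axes, in that order (R = Rz(yaw) Ry(pitch) Rx(roll)).
In Python, from cell import * gives the robot as it stands.
- The arm moves only by the tool play_rows, never from a script. Its argument "moves" is a list of rows, each a list of 7 numbers: the shift along the tool's x, y, z in m, then the turn, a rotation vector about the tool's x, y, z in rad, then the opening in per cent of the stroke, from 0 (shut) to 100 (fully open). In form: [[tx, ty, tz, ax, ay, az, claw], ...]. A call has 1 to 8 rows; each row shifts and turns the pose as measured when the row begins, along the tool's axes as they then stand; what a row does not reach is not made up. A row lasts 1/10 s, in which the tool goes at most 50 mm and 8.59 degrees, less where a joint would pass 70% of its speed; a pose out of reach is approached as far as the arm can. A call is refused whole if a number of a shift passes 0.05 or a number of a turn 0.15, either way. A call with a gripper value outside its range is refused whole. The fingers move at their own pace and stop on an object; the grip force is fixed at half the most. Time passes only in rows, so rows that do not move let the fingers close. It gives the time, the measured TCP pose, the force and the opening at its end, in the units of the state.
- state(): the state, without advancing time (a new reading comes with each control period).
- read_camera(name): name is "scene" or "top"; returns a dict with "img" (400x640x3 uint8, red, green, blue), "fx", "fy", "cx", "cy" (pixels), "R" (3x3) and "t" (3): a world point X has camera coordinates R X + t. Camera axes: x right, y down, z forward; pixel columns grow to the right and rows downward; lengths in mm; the calibration is good to about 2 mm. A picture is of the moment at which its call begins. There is no depth.
- job_done(): hands the job in, once; it reports no verdict.
The state is a dict: "t": time; "joints": joint angles; "qvel": joint speeds; "tau": joint torques, N m; "eef_pos": TCP position; "tcp_rot": TCP orientation; "ft_force": force on the tool from outside, world axes, zero at the start; "moment": the same for the moment, N m; "opening": opening from 0.0 (shut) to 1.0 (fully open).
Only numpy, scipy, OpenCV 4.12 (cv2) and the standard library are available. Lean on these libraries where they do the work, as an engineer would, in place of code of your own. Each camera call takes 0.05 s, during which the arm holds its last target.

## Working session

There is one attempt and no reset: what is moved stays moved. The work goes in short steps, Python scripts to look and compute and a tool call to move; the robot and the scene stay as the last step left them, time stands still between calls to the robot, and variables do not carry over. Pictures are saved under pics/ and viewed, and the job is handed in when it is done.

Besides the shell and the picture viewer there is one more tool, called after "Emit:" as name(argument=value, ...) on one line, values as JSON. play_rows: Moves the arm, as the interface text tells. Its arguments: {"type":"object","properties":{"moves":{"type":"array"}},"required":["moves"]}

```bash
ls; mkdir -p pics; python3 - <<'E'
from cell import *
import cv2
for n in ("scene","top"):
    c=read_camera(n); cv2.imwrite(f"pics/{n}0.png",c["img"][:,:,::-1]); print(n,c["fx"],c["fy"],c["cx"],c["cy"],c["R"],c["t"])
print(state())
E
```

```text
pics
scene 502.49197238027733 502.49197238027733 319.03142248481674 205.70229248706 [[ 0.85861867 -0.51226027  0.019063  ]
 [-0.26198418 -0.47047849 -0.84262345]
 [ 0.44061125  0.71849802 -0.5381657 ]] [-527.32531575  235.9850865  1266.30574136]
top 373.3155003435205 373.3155003435205 311.9862188757181 204.91338637157855 [[-1.03778341e-03 -9.99942692e-01  1.06553242e-02]
 [-9.95452563e-01  1.80542494e-05 -9.52585701e-02]
 [ 9.52529186e-02 -1.07057275e-02 -9.95395534e-01]] [ -16.60308124  586.53020821 1043.68913435]
{'t': 0.1, 'joints': array([ 1.02641576e+00,  4.91513620e-01,  1.55938985e+00, -1.38932504e-05,
        1.09166592e+00, -1.05606609e-01]), 'qvel': array([ 3.03431371e-04, -3.33327008e-03, -2.40082234e-03,  1.34402857e-06,
        1.12651469e-03,  9.23990312e-04]), 'tau': array([ 1.67692764e-03, -6.13610888e+01, -2.58606488e+01,  6.93476410e-02,
        4.69608733e-02, -7.45805141e-05]), 'eef_pos': array([265.40436633, 565.63649739, 228.11079881]), 'tcp_rot': array([-3.14062006e+00, -9.07040434e-05,  2.70282506e+00]), 'ft_force': array([ 0.74599092,  0.18365882, -0.29010187]), 'moment': array([ 0.0185906 , -0.0060428 , -0.00162227]), 'opening': 1.0034901055087773}
```

View pics/scene0.png

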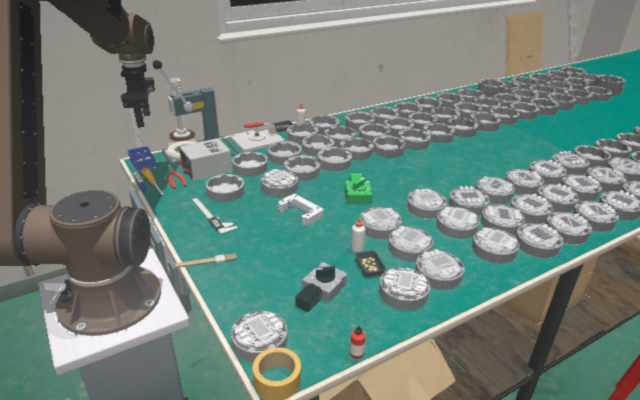

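View pics/top0.png

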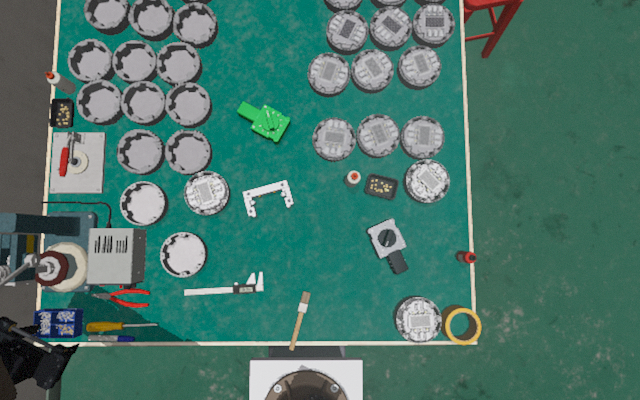

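The top view shows the grey timer with its black handle at about (387,238)/(399,262). The dock is the white U at (267,196), open towards the robot. One candidate could be confused with the timer: the green paddle at (268,122), which is ruled out by colour. I'll check the grey one in a close crop.

```bash
cat > h.py <<'E'
from cell import *
import cv2, numpy as np
def crop(n,u0,v0,w,h,k,out,img=None):
    c=read_camera(n); i=c["img"][v0:v0+h,u0:u0+w,::-1]
    cv2.imwrite(out,cv2.resize(i,None,fx=k,fy=k,interpolation=cv2.INTER_CUBIC))
def ray(c,u,v,z):
    d=c["R"].T@np.array([(u-c["cx"])/c["fx"],(v-c["cy"])/c["fy"],1]); o=-c["R"].T@c["t"]
    return o+d*(z-o[2])/d[2]
def proj(c,P):
    q=np.asarray(P)@c["R"].T+c["t"]; return np.c_[c["fx"]*q[:,0]/q[:,2]+c["cx"],c["fy"]*q[:,1]/q[:,2]+c["cy"]]
E
python3 - <<'E'
from h import *
crop("top",355,210,66,70,8,"pics/t1.png")
crop("top",230,170,75,55,8,"pics/d1.png")
crop("scene",290,250,70,65,8,"pics/ts1.png")
crop("scene",265,180,75,55,8,"pics/ds1.png")
E
```

```text
(no output)
```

View pics/t1.png

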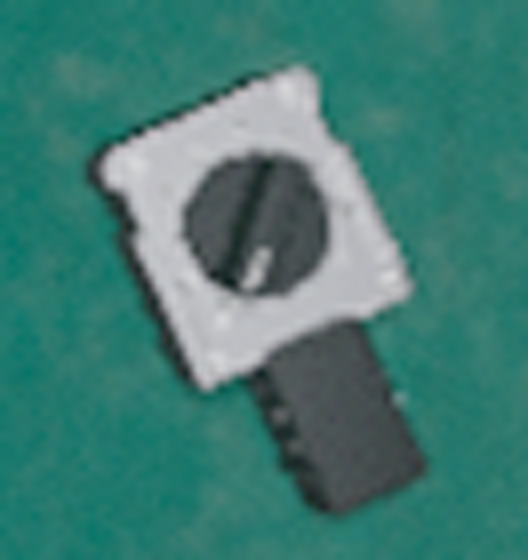

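View pics/d1.png

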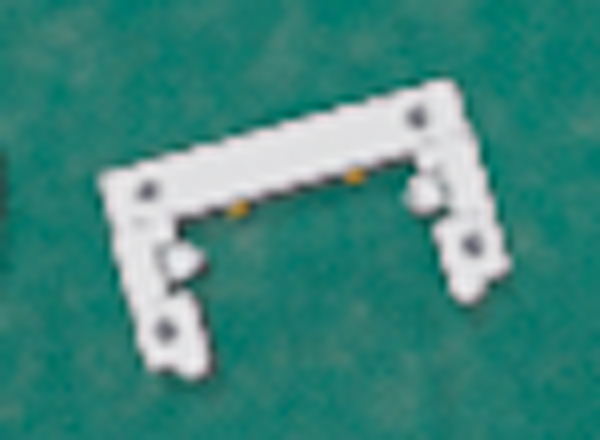

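View pics/ts1.png

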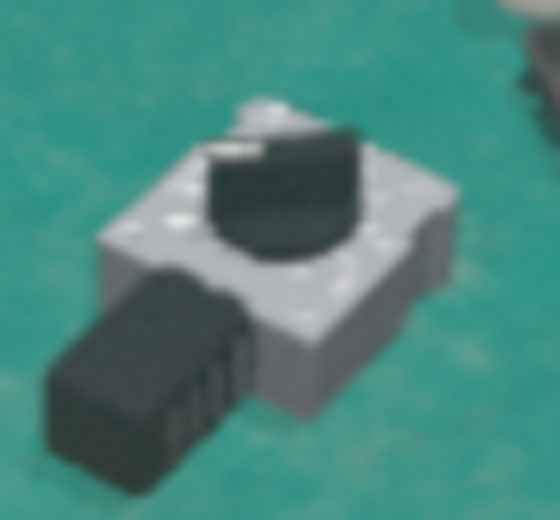

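View pics/ds1.png

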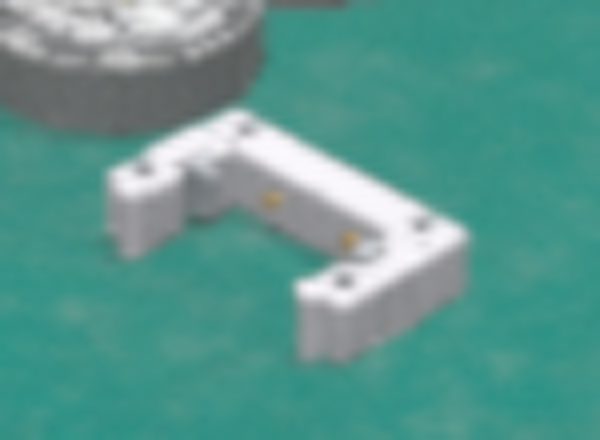

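```bash
cat > fit.py <<'E'
from h import *
from scipy.optimize import least_squares
def fit(obs,x0,cams,free=()):
    def pts(p,L):
        L=np.array(L,float); c,s=np.cos(p[2]),np.sin(p[2])
        return np.c_[p[0]+c*L[:,0]-s*L[:,1],p[1]+s*L[:,0]+c*L[:,1],L[:,2]]
    def f(p):
        r=[]
        for n,(u0,v0,k),L,px in obs:
            q=proj(cams[n],pts(p,L)); px=(np.array(px)+.5)/k-.5+[u0,v0]
            r.append((q-px).ravel())
        return np.concatenate(r)
    s=least_squares(f,x0,loss="soft_l1",x_scale=[10,10,.1]); return s.x,f(s.x).reshape(-1,2)
E
python3 - <<'E'
from fit import *
cams={n:read_camera(n) for n in("top","scene")}
obsT=[("top",(355,210,8),[(-20,42,36),(-20,-42,36),(-80,-20,36),(25,0,42),(70,42,36),(70,-42,36)],[(207,388),(410,290),(425,468),(257,224),(100,160),(315,65)]),
("scene",(290,250,8),[(-20,-42,36),(-20,42,36),(-80,20,36),(-80,-20,36),(-20,-42,0)],[(315,345),(100,240),(48,375),(145,415),(308,418)])]
obsD=[("top",(230,170,8),[(70,45,30),(70,-45,30)],[(173,222),(415,155)]),
("top",(230,170,8),[(13,55,30),(13,-55,30),(54,45,30),(54,-45,30)],[(180,373),(482,290),(183,258),(427,193)]),
]
for name,o,x0 in (("timer",obsT,[500,-150,.4]),("dock",obsD,[550,130,.3])):
  for sub in (o,[a for a in o if a[0]=="top"]):
    p,r=fit(sub,x0,cams); print(name,p.round(2),np.degrees(p[2]));print(r.round(1).tolist())
    if name=="dock":
        print("dock scene proj crop px")
        c,s=np.cos(p[2]),np.sin(p[2])
        for L in [(70,45,30),(70,-45,30),(70,-45,0),(13,45,0),(13,-45,0),(13,-66,30)]:
            P=[[p[0]+c*L[0]-s*L[1],p[1]+s*L[0]+c*L[1],L[2]]]; print(L,((proj(cams["scene"],P)[0]-[265,180])*8).round())
E
```

```text
timer [ 4.7168e+02 -2.3834e+02  4.3000e-01] 24.685058392281665
[[-0.3, -0.2], [1.0, -0.5], [1.5, 0.0], [0.3, -0.6], [-0.7, -0.8], [-1.0, -1.3], [-0.4, -0.0], [-0.8, 0.0], [-1.4, -0.3], [-0.4, 1.3], [0.1, 1.5]]
timer [ 4.7011e+02 -2.3790e+02  4.1000e-01] 23.56206847918174
[[-0.7, 0.1], [0.8, 0.4], [0.9, 0.9], [0.3, -0.1], [-0.6, -0.7], [-0.6, -0.6]]
dock [5.5472e+02 9.6180e+01 2.7000e-01] 15.212899084322995
[[-0.2, -0.8], [-0.1, -0.5], [0.5, 0.4], [0.0, 0.7], [-0.1, 0.1], [-0.1, 0.0]]
dock scene proj crop px
(70, 45, 30) [227. 148.]
(70, -45, 30) [385. 234.]
(70, -45, 0) [384. 297.]
(13, 45, 0) [124. 263.]
(13, -45, 0) [281. 355.]
(13, -66, 30) [319. 312.]
dock [5.5472e+02 9.6180e+01 2.7000e-01] 15.212899084322995
[[-0.2, -0.8], [-0.1, -0.5], [0.5, 0.4], [0.0, 0.7], [-0.1, 0.1], [-0.1, 0.0]]
dock scene proj crop px
(70, 45, 30) [227. 148.]
(70, -45, 30) [385. 234.]
(70, -45, 0) [384. 297.]
(13, 45, 0) [124. 263.]
(13, -45, 0) [281. 355.]
(13, -66, 30) [319. 312.]
```

```bash
cat > ov.py <<'E'
from h import *
def W(p,L):
    L=np.array(L,float); c,s=np.cos(p[2]),np.sin(p[2])
    return np.c_[p[0]+c*L[:,0]-s*L[:,1],p[1]+s*L[:,0]+c*L[:,1],L[:,2]]
def dockL(z): return [(13,45,z),(70,45,z),(70,-45,z),(13,-45,z)],[(13,66,z),(70,66,z)],[(13,-66,z),(70,-66,z)]
def timerL(z): return [(-20,42,z),(70,42,z),(70,-42,z),(-20,-42,z),(-20,42,z)],[(-20,20,z),(-80,20,z),(-80,-20,z),(-20,-20,z)]
def overlay(n,box,k,items,out):
    u0,v0,w,h=box; c=read_camera(n)
    i=cv2.resize(c["img"][v0:v0+h,u0:u0+w,::-1],None,fx=k,fy=k,interpolation=cv2.INTER_CUBIC)
    for p,Ls,col in items:
        for L in Ls:
            q=((proj(c,W(p,L))-[u0,v0]+.5)*k-.5)
            cv2.polylines(i,[np.round(q*8).astype(np.int32)],False,col,1,cv2.LINE_AA,3)
    cv2.imwrite(out,i)
E
cat > pose.py <<'E'
T=(470.9,-238.1,.42); D=(554.7,96.2,.2655)
E
python3 - <<'E'
from ov import *; from pose import *
td=[(D,dockL(30),(0,0,255)),(D,[[(13,45,0),(70,45,0),(70,-45,0),(13,-45,0)]],(255,0,0))]
tt=[(T,timerL(36),(0,0,255)),(T,timerL(0),(255,0,0))]
overlay("top",(230,170,75,55),8,td,"pics/o1.png")
overlay("scene",(265,180,75,55),8,td,"pics/o2.png")
overlay("top",(355,210,66,70),8,tt,"pics/o3.png")
overlay("scene",(290,250,70,65),8,tt,"pics/o4.png")
a=[cv2.imread(f"pics/o{k}.png") for k in (1,2,3,4)]
for n,(x,y) in (("oD",a[:2]),("oT",a[2:])):
    h=max(x.shape[0],y.shape[0]); P=lambda i:cv2.copyMakeBorder(i,0,h-i.shape[0],0,0,0)
    cv2.imwrite(f"pics/{n}.png",np.hstack([P(x),P(y)]))
E
```

```text
(no output)
```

View pics/o1.png

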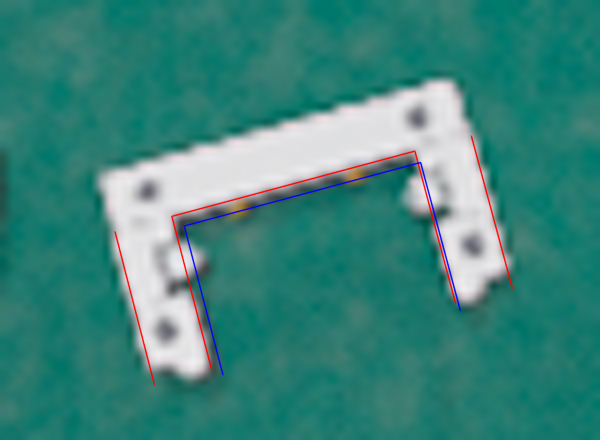

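View pics/o2.png

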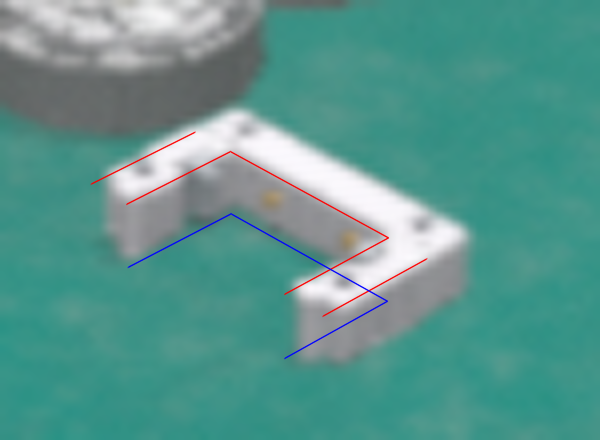

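View pics/o3.png

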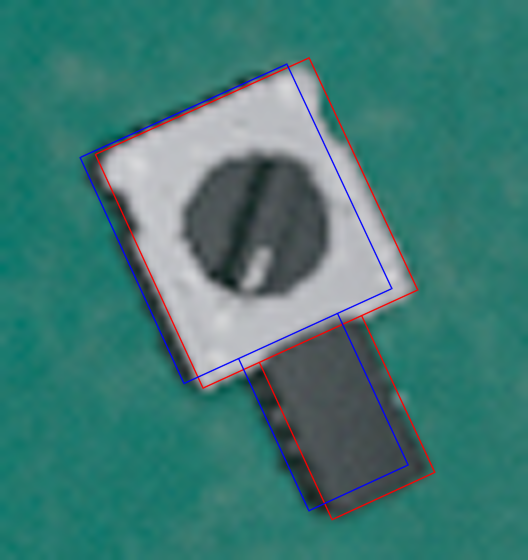

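View pics/o4.png

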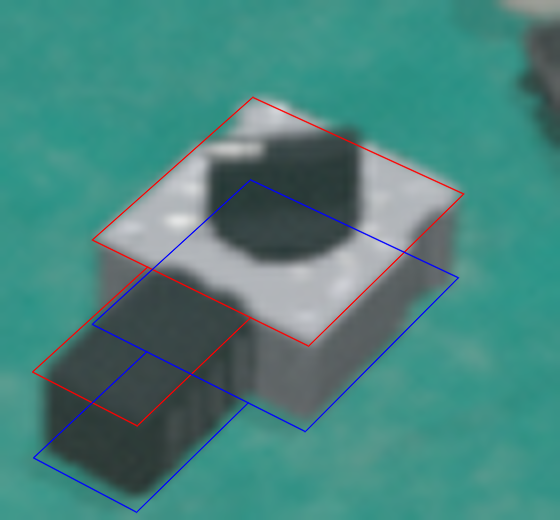

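Emit:
play_rows(moves=[[-0.036, -0.028, 0, 0, 0, 0, 100], [-0.036, -0.028, 0, 0, 0, 0, 100], [-0.036, -0.028, 0, 0, 0, 0, 100], [-0.036, -0.028, 0, 0, 0, 0, 100], [-0.036, -0.028, 0, 0, 0, 0, 100], [-0.036, -0.028, 0, 0, 0, 0, 100], [-0.036, -0.028, 0, 0, 0, 0, 100], [-0.036, -0.028, 0, 0, 0, 0, 100]])

```text
t: 1.4
eef_pos: [434.5, 233.8, 228.4]
tcp_rot: [3.138, 0.001, 2.711]
ft_force: [1.0, 1.4, -0.3]
opening: 1.002
```

```bash
cat > go.py <<'E'
from h import *
from scipy.spatial.transform import Rotation as Ro
def to(x,y,z,yaw):
    s=state(); R=Ro.from_euler("xyz",s["tcp_rot"]); p=s["eef_pos"]
    d=R.inv().apply((np.array([x,y,z])-p)/1000); r=(R.inv()*Ro.from_euler("xyz",[np.pi,0,yaw])).as_rotvec()
    print("t",round(s["t"],2),"pos",p.round(1),"yaw",s["tcp_rot"].round(3),"F",s["ft_force"].round(1),"M",s["moment"].round(2),"op",round(s["opening"],3),"j",s["joints"].round(2))
    print("delta",d.round(4),r.round(3))
E
python3 - <<'E'
from go import *; from pose import *
import math
to(T[0]-40*math.cos(T[2]),T[1]-40*math.sin(T[2]),130,T[2])
E
```

```text
t 1.4 pos [434.5 233.8 228.4] yaw [3.138e+00 1.000e-03 2.711e+00] F [ 1.   1.4 -0.3] M [-0.06 -0.04 -0.02] op 1.002 j [ 0.36  0.3   1.88  0.    0.96 -0.78]
delta [-0.2033 -0.4441  0.0973] [ 0.003 -0.003  2.291]
```

```bash
cat >> go.py <<'E'
def plan(x,y,z,yaw,n):
    s=state(); y0=s["tcp_rot"][2]; d=(np.array([x,y,z])-s["eef_pos"])/1000/n; dy=((yaw-y0+np.pi)%(2*np.pi)-np.pi)/n
    for k in range(n):
        R=Ro.from_euler("xyz",[np.pi,0,y0+k*dy]); print((R.inv().apply(d)).round(3).tolist(),round(-dy,3))
E
python3 - <<'E'
from go import *
plan(435,-257,150,.42,16)
E
```

```text
[-0.013, -0.028, 0.005] 0.143
[-0.017, -0.026, 0.005] 0.143
[-0.02, -0.023, 0.005] 0.143
[-0.023, -0.02, 0.005] 0.143
[-0.026, -0.016, 0.005] 0.143
[-0.028, -0.013, 0.005] 0.143
[-0.029, -0.008, 0.005] 0.143
[-0.03, -0.004, 0.005] 0.143
[-0.031, 0.0, 0.005] 0.143
[-0.03, 0.005, 0.005] 0.143
[-0.029, 0.009, 0.005] 0.143
[-0.028, 0.013, 0.005] 0.143
[-0.026, 0.017, 0.005] 0.143
[-0.023, 0.02, 0.005] 0.143
[-0.02, 0.023, 0.005] 0.143
[-0.016, 0.026, 0.005] 0.143
```

Emit:
play_rows(moves=[[-0.013, -0.028, 0.005, 0, 0, 0.143, 100], [-0.017, -0.026, 0.005, 0, 0, 0.143, 100], [-0.02, -0.023, 0.005, 0, 0, 0.143, 100], [-0.023, -0.02, 0.005, 0, 0, 0.143, 100], [-0.026, -0.016, 0.005, 0, 0, 0.143, 100], [-0.028, -0.013, 0.005, 0, 0, 0.143, 100], [-0.029, -0.008, 0.005, 0, 0, 0.143, 100], [-0.03, -0.004, 0.005, 0, 0, 0.143, 100]])

```text
t: 2.2
eef_pos: [433.5, -22.4, 188.2]
tcp_rot: [3.133, -0.003, 1.522]
ft_force: [1.5, 0.0, -0.8]
opening: 1.001
```

Emit:
play_rows(moves=[[-0.031, 0, 0.005, 0, 0, 0.143, 100], [-0.03, 0.005, 0.005, 0, 0, 0.143, 100], [-0.029, 0.009, 0.005, 0, 0, 0.143, 100], [-0.028, 0.013, 0.005, 0, 0, 0.143, 100], [-0.026, 0.017, 0.005, 0, 0, 0.143, 100], [-0.023, 0.02, 0.005, 0, 0, 0.143, 100], [-0.02, 0.023, 0.005, 0, 0, 0.143, 100], [-0.016, 0.026, 0.005, 0, 0, 0.143, 100]])

```text
t: 3.0
eef_pos: [417.6, -278.1, 147.4]
tcp_rot: [3.138, -0.012, 0.328]
ft_force: [0.5, -0.2, -0.8]
opening: 1.0
```

```bash
python3 - <<'E'
from go import *; from pose import *
import math
to(T[0]-40*math.cos(T[2]),T[1]-40*math.sin(T[2]),18,T[2])
E
```

```text
t 3.0 pos [ 417.6 -278.1  147.4] yaw [ 3.138 -0.012  0.328] F [ 0.5 -0.2 -0.8] M [-0.02  0.16  0.02] op 1.0 j [-0.72  0.42  1.95  0.01  0.76  0.51]
delta [ 0.0219 -0.0175  0.1296] [ 0.004 -0.012 -0.092]
```

Emit:
play_rows(moves=[[0.022, -0.017, 0.03, 0, -0.012, -0.092, 100], [0, 0, 0, 0, 0, 0, 100]])

```text
t: 3.2
eef_pos: [433.1, -260.0, 116.5]
tcp_rot: [3.135, -0.001, 0.41]
ft_force: [-0.3, 0.3, -0.0]
opening: 1.0
```

```bash
python3 - <<'E'
from go import *; from pose import *
import math
to(T[0]-40*math.cos(T[2]),T[1]-40*math.sin(T[2]),18,T[2])
E
```

```text
t 3.2 pos [ 433.1 -260.   116.5] yaw [ 3.135e+00 -1.000e-03  4.100e-01] F [-0.3  0.3 -0. ] M [-0.01  0.14 -0.03] op 1.0 j [-0.67  0.48  1.97 -0.    0.69  0.49]
delta [ 0.0034 -0.0052  0.0985] [ 0.006 -0.    -0.01 ]
```

Emit:
play_rows(moves=[[0.003, -0.005, 0.03, 0.006, 0, -0.01, 100], [0, 0, 0.03, 0, 0, 0, 100], [0, 0, 0.02, 0, 0, 0, 100], [0, 0, 0, 0, 0, 0, 100]])

```text
t: 3.6
eef_pos: [435.5, -255.4, 36.2]
tcp_rot: [3.138, -0.003, 0.42]
ft_force: [-0.1, 0.5, 0.0]
opening: 0.997
```

```bash
python3 - <<'E'
from go import *; from pose import *
import math
to(T[0]-40*math.cos(T[2]),T[1]-40*math.sin(T[2]),18,T[2])
crop("top",330,190,110,90,7,"pics/g1.png")
crop("scene",260,230,110,90,7,"pics/g2.png")
E
```

```text
t 3.6 pos [ 435.5 -255.4   36.2] yaw [ 3.138e+00 -3.000e-03  4.200e-01] F [-0.1  0.5  0. ] M [-0.09  0.12 -0.  ] op 0.997 j [-0.66  0.62  2.02  0.    0.5   0.49]
delta [-0.0006 -0.0014  0.0181] [ 0.004 -0.003 -0.   ]
```

View pics/g1.png

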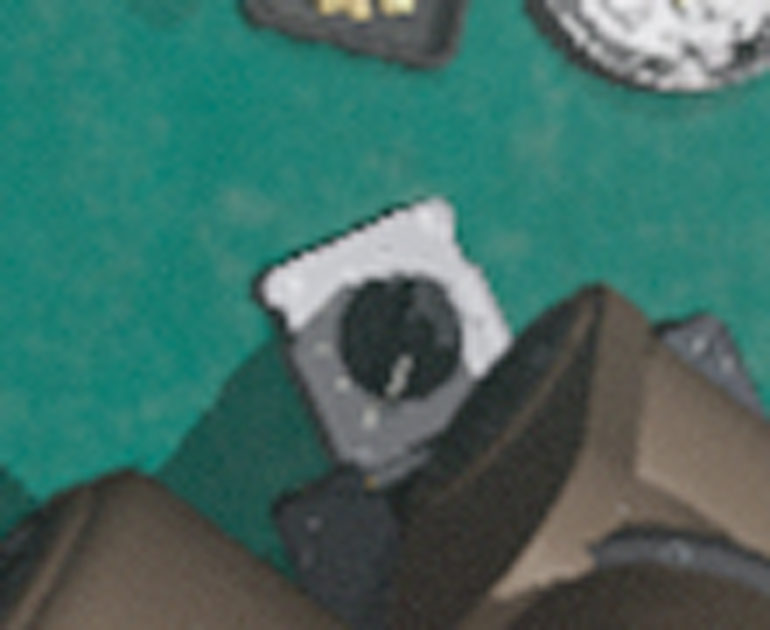

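View pics/g2.png

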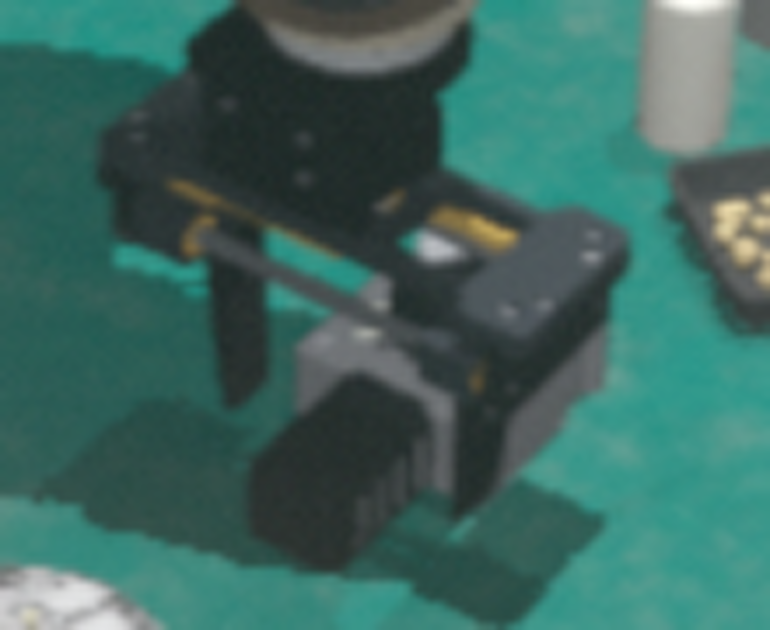

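The fingers straddle the black handle close to the head: right finger at crop (480,450), handle at (350,470). I'll back off 4 mm along the handle, then descend and close.

Emit:
play_rows(moves=[[-0.005, -0.001, 0.01, 0.004, -0.003, 0, 100], [0, 0, 0.008, 0, 0, 0, 100], [0, 0, 0, 0, 0, 0, 100], [0, 0, 0, 0, 0, 0, 30], [0, 0, 0, 0, 0, 0, 30], [0, 0, 0, 0, 0, 0, 30], [0, 0, 0, 0, 0, 0, 30], [0, 0, 0, 0, 0, 0, 30]])

```text
t: 4.5
eef_pos: [432.4, -258.6, 22.8]
tcp_rot: [3.134, -0.004, 0.42]
ft_force: [-0.8, -0.6, -0.7]
opening: 0.633
```

```bash
python3 - <<'E'
from go import *; from pose import *
import math
to(T[0]-45*math.cos(T[2]),T[1]-45*math.sin(T[2]),18,T[2])
E
```

```text
t 4.5 pos [ 432.4 -258.6   22.8] yaw [ 3.134 -0.004  0.42 ] F [-0.8 -0.6 -0.7] M [0.02 0.12 0.02] op 0.633 j [-0.67  0.64  2.03 -0.    0.46  0.48]
delta [-0.0015 -0.0031  0.0048] [ 0.008 -0.004 -0.   ]
```

Emit:
play_rows(moves=[[-0.001, -0.001, 0.005, 0.006, -0.004, 0, 60], [0, 0, 0, 0, 0, 0, 30], [0, 0, 0, 0, 0, 0, 30], [0, 0, 0, 0, 0, 0, 30], [0, 0, 0, 0, 0, 0, 30], [0, 0, 0, 0, 0, 0, 30], [0, 0, 0, 0, 0, 0, 30], [0, 0, 0, 0, 0, 0, 30]])

```text
t: 5.3
eef_pos: [431.0, -257.9, 17.3]
tcp_rot: [3.141, 0.001, 0.42]
ft_force: [-0.4, 0.6, 0.1]
opening: 0.417
```

```bash
python3 - <<'E'
from go import *; from pose import *
import math
to(T[0]-45*math.cos(T[2]),T[1]-45*math.sin(T[2]),18,T[2])
crop("top",330,190,110,90,7,"pics/g3.png")
E
```

```text
t 5.3 pos [ 431.  -257.9   17.3] yaw [3.141e+00 1.000e-03 4.200e-01] F [-0.4  0.6  0.1] M [-0.05  0.19  0.08] op 0.417 j [-0.67  0.65  2.03 -0.    0.45  0.48]
delta [-0.0004 -0.0018 -0.0007] [0.001 0.001 0.   ]
```

View pics/g3.png

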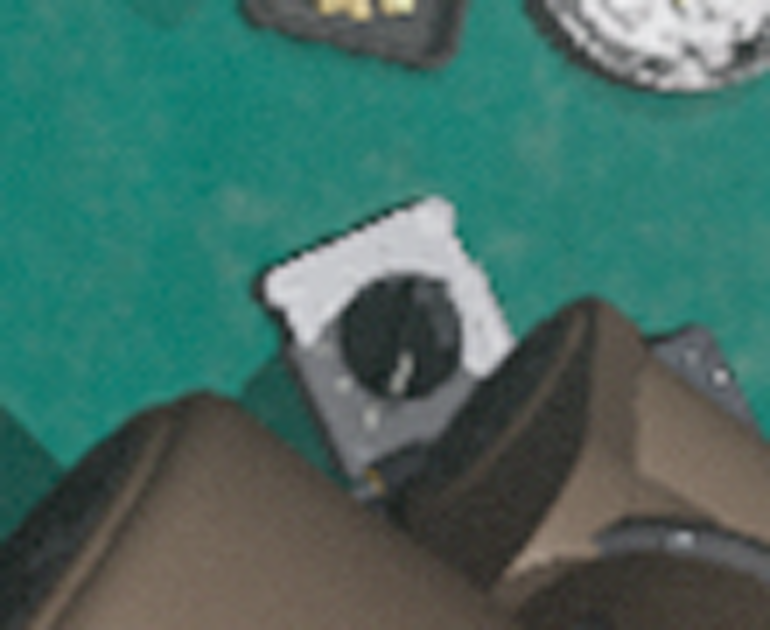

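```bash
python3 - <<'E'
from go import *; from pose import *
import math
c=read_camera("top")
print([ray(c,*p,z).round() for p,z in (((307,293),10),((264,290),0),((354,178),50),((380,186),20),((355,175),105))])
plan(432,62,17,.2655,10)
E
```

```text
[array([336.,  -3.,  10.]), array([343., 121.,   0.]), array([ 661., -136.,   50.]), array([ 643., -215.,   20.]), array([ 660., -132.,  105.])]
[0.013, -0.029, 0.0] 0.015
[0.013, -0.029, 0.0] 0.015
[0.012, -0.03, 0.0] 0.015
[0.012, -0.03, 0.0] 0.015
[0.011, -0.03, 0.0] 0.015
[0.011, -0.03, 0.0] 0.015
[0.01, -0.03, 0.0] 0.015
[0.01, -0.03, 0.0] 0.015
[0.009, -0.031, 0.0] 0.015
[0.009, -0.031, 0.0] 0.015
```

Emit:
play_rows(moves=[[0, 0, -0.01, 0, 0, 0, 30], [0, 0, -0.015, 0, 0, 0, 30], [0, 0, 0, 0, 0, 0, 30]])

```text
t: 5.7
eef_pos: [430.4, -257.5, 43.3]
tcp_rot: [-3.141, 0.002, 0.42]
ft_force: [-0.1, 0.1, -3.9]
opening: 0.417
```

Emit:
play_rows(moves=[[0.009, -0.02, 0, 0, 0, 0.01, 30], [0.009, -0.02, 0, 0, 0, 0.01, 30], [0.008, -0.02, 0, 0, 0, 0.01, 30], [0.008, -0.02, 0, 0, 0, 0.01, 30], [0.008, -0.02, 0, 0, 0, 0.01, 30], [0.008, -0.02, 0, 0, 0, 0.01, 30], [0.008, -0.02, 0, 0, 0, 0.01, 30], [0.008, -0.02, 0, 0, 0, 0.01, 30]])

```text
t: 6.5
eef_pos: [431.2, -80.7, 42.6]
tcp_rot: [3.141, 0.001, 0.332]
ft_force: [0.1, 0.3, -2.6]
opening: 0.421
```

Emit:
play_rows(moves=[[0.007, -0.02, 0, 0, 0, 0.01, 30], [0.007, -0.02, 0, 0, 0, 0.01, 30], [0.007, -0.02, 0, 0, 0, 0.01, 30], [0.007, -0.02, 0, 0, 0, 0.01, 30], [0.006, -0.02, 0, 0, 0, 0.01, 30], [0.006, -0.02, 0, 0, 0, 0.01, 30], [0, 0, 0, 0, 0, 0, 30]])

```text
t: 7.2
eef_pos: [431.9, 52.9, 41.6]
tcp_rot: [3.141, 0.003, 0.271]
ft_force: [1.1, -0.6, -4.3]
opening: 0.421
```

```bash
python3 - <<'E'
from go import *
to(432,62,18,.2655)
crop("scene",200,150,160,120,5,"pics/m1.png")
E
```

```text
t 7.2 pos [431.9  52.9  41.6] yaw [3.141e+00 3.000e-03 2.710e-01] F [ 1.1 -0.6 -4.3] M [-0.11  0.28 -0.03] op 0.421 j [-0.03  0.56  2.18 -0.    0.4   1.27]
delta [ 0.0026 -0.0087  0.0235] [0.    0.003 0.006]
```

View pics/m1.png

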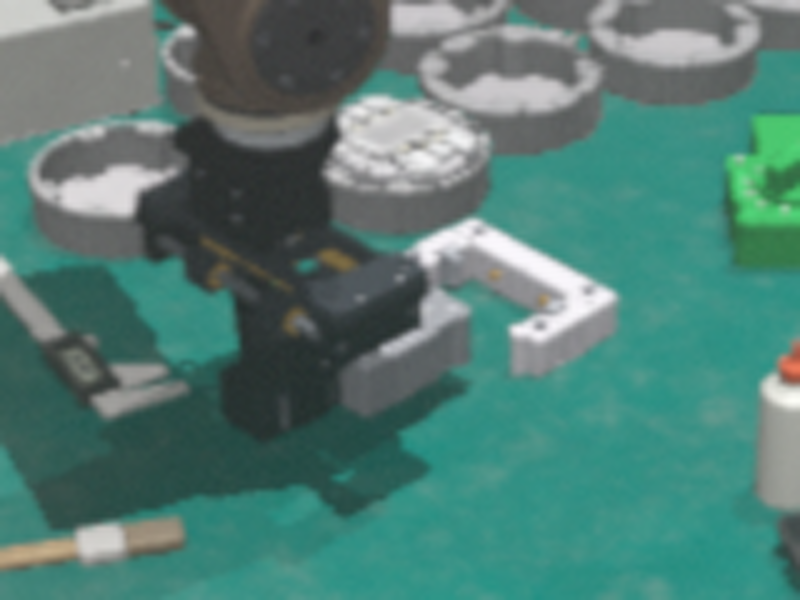

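The timer hangs level in front of the open mouth. I'll lower it to the bench and align.

Emit:
play_rows(moves=[[0.002, -0.008, 0.01, 0, 0.003, 0.006, 30], [0, 0, 0.008, 0, 0, 0, 30], [0, 0, 0.004, 0, 0, 0, 30], [0, 0, 0, 0, 0, 0, 30]])

```text
t: 7.65
eef_pos: [431.9, 58.5, 18.5]
tcp_rot: [3.141, -0.0, 0.265]
ft_force: [0.0, 0.4, -2.8]
opening: 0.417
```

```bash
python3 - <<'E'
from go import *
from ov import *; from pose import *
to(432,62,18,.2655)
s=state(); p=s["eef_pos"]; y=s["tcp_rot"][2]
H=(p[0]+43*np.cos(y),p[1]+43*np.sin(y),y)
it=[(D,dockL(30),(0,0,255)),(H,timerL(36),(255,0,255))]
overlay("top",(225,165,90,90),8,it,"pics/m2.png")
crop("top",225,165,90,90,8,"pics/m2c.png")
overlay("scene",(240,170,90,80),8,it,"pics/m3.png")
E
```

```text
t 7.65 pos [431.9  58.5  18.5] yaw [ 3.141 -0.     0.265] F [ 0.   0.4 -2.8] M [-0.1   0.29  0.04] op 0.417 j [-0.02  0.61  2.2  -0.    0.34  1.29]
delta [ 0.001  -0.0033  0.0005] [ 0. -0. -0.]
```

View pics/m2.png

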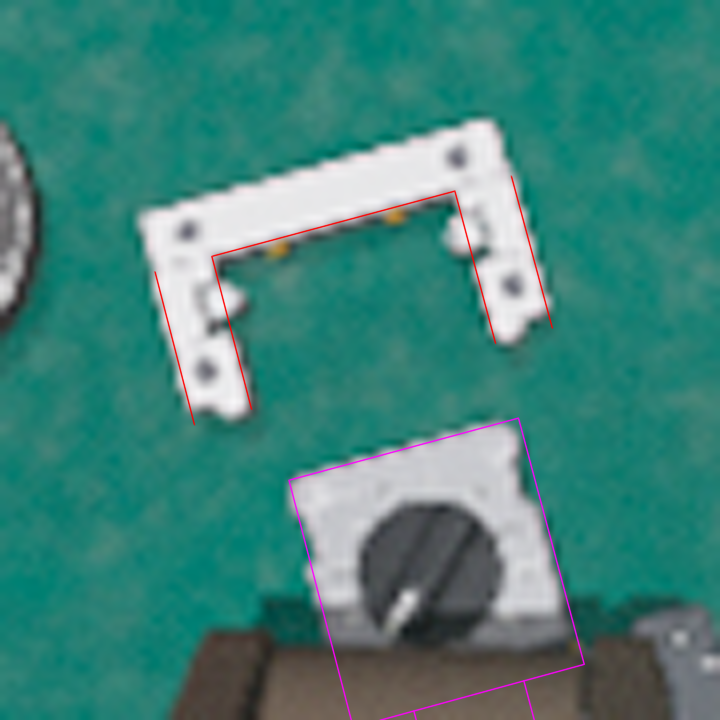

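View pics/m3.png

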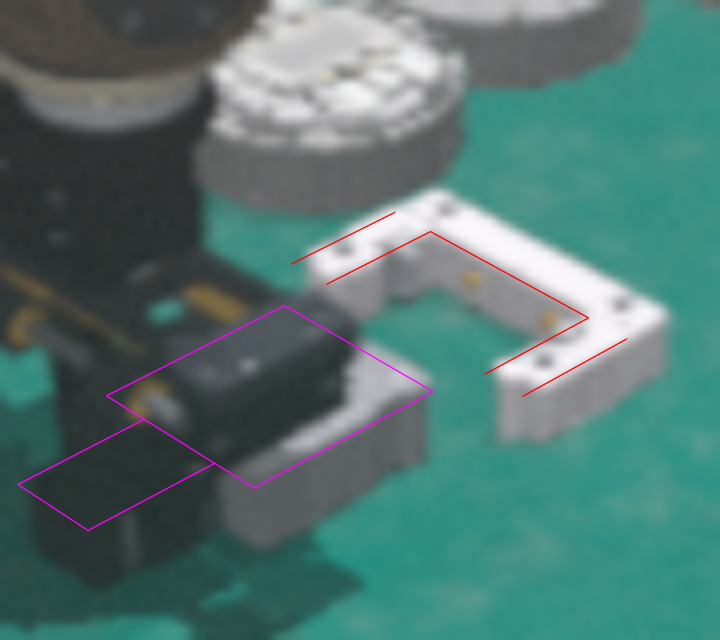

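View pics/m2c.png

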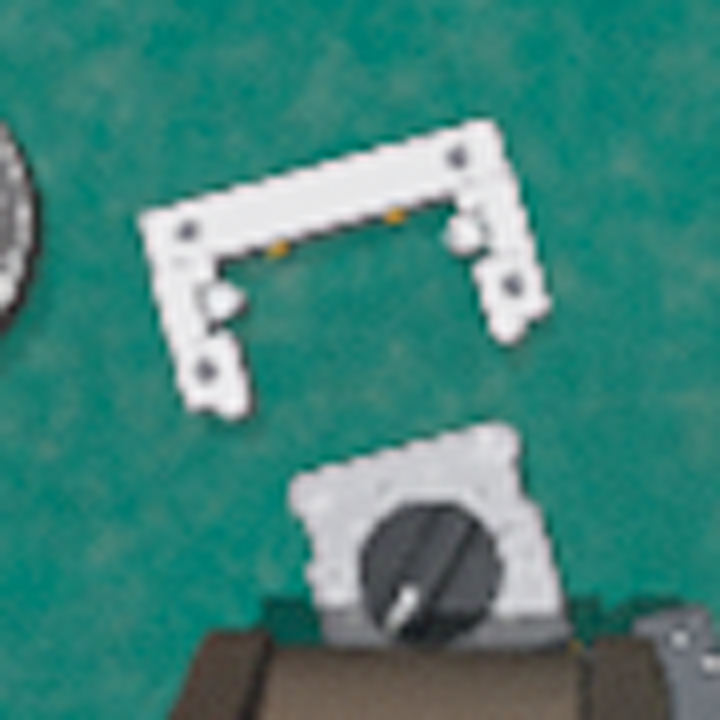

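The held timer matches the magenta prediction, but its axis sits about 4 mm to the right of the dock axis. I'll shift it left, then advance with the nose only just inside the mouth.

Emit:
play_rows(moves=[[0.0, -0.004, 0, 0, 0, 0, 30], [0.005, 0, 0, 0, 0, 0, 30], [0.01, 0, 0, 0, 0, 0, 30], [0, 0, 0, 0, 0, 0, 30]])

```text
t: 8.2
eef_pos: [447.5, 66.8, 20.0]
tcp_rot: [3.14, -0.003, 0.264]
ft_force: [-0.1, 0.2, -4.0]
opening: 0.423
```

```bash
cat > chk.py <<'E'
import sys
from go import *
from ov import *; from pose import *
s=state(); p=s["eef_pos"]; y=s["tcp_rot"][2]
c,sn=np.cos(D[2]),np.sin(D[2]); d=p[:2]-np.array(D[:2])
print("TCP in dock frame x,y",(c*d[0]+sn*d[1]).round(1),(-sn*d[0]+c*d[1]).round(1))
to(p[0],p[1],p[2],D[2])
H=(p[0]+43*np.cos(y),p[1]+43*np.sin(y),y)
overlay("top",(225,165,90,75),8,[(D,dockL(30),(0,0,255)),(H,timerL(36),(255,0,255))] if len(sys.argv)>2 else [],f"pics/{sys.argv[1]}.png")
E
python3 chk.py m4 1
```

```text
TCP in dock frame x,y -111.1 -0.2
t 8.2 pos [447.5  66.8  20. ] yaw [ 3.14e+00 -3.00e-03  2.64e-01] F [-0.1  0.2 -4. ] M [-0.05  0.25  0.01] op 0.423 j [ 0.    0.61  2.16 -0.    0.37  1.31]
delta [0. 0. 0.] [ 0.001 -0.003 -0.001]
```

View pics/m4.png

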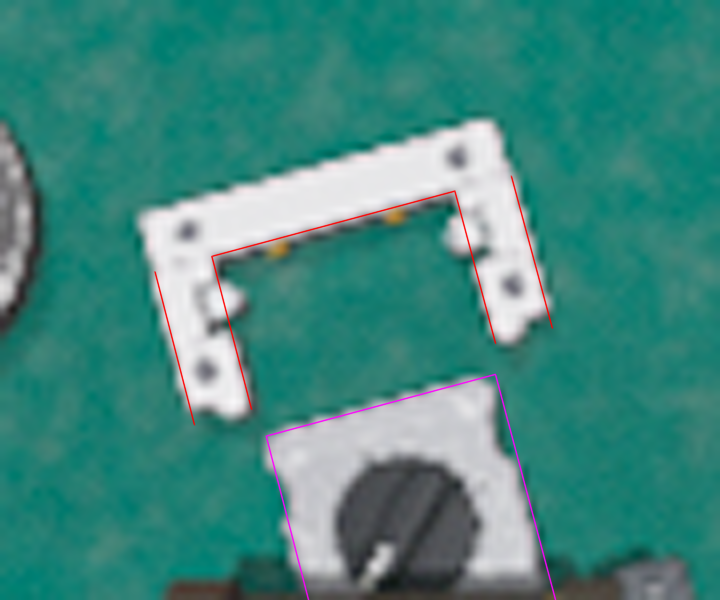

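Emit:
play_rows(moves=[[0.006, 0.0005, 0.001, 0, 0, 0, 30], [0.007, 0, 0.001, 0, 0, 0, 30], [0.007, 0, 0, 0, 0, 0, 30], [0.006, 0, 0, 0, 0, 0, 30], [0, 0, 0, 0, 0, 0, 30]])

```text
t: 8.75
eef_pos: [474.2, 73.7, 17.6]
tcp_rot: [3.141, -0.002, 0.265]
ft_force: [0.0, -0.8, -3.6]
opening: 0.418
```

```bash
python3 chk.py m5 1
```

```text
TCP in dock frame x,y -83.6 -0.6
t 8.75 pos [474.2  73.7  17.6] yaw [ 3.141e+00 -2.000e-03  2.650e-01] F [ 0.  -0.8 -3.6] M [-0.09  0.26  0.01] op 0.418 j [ 0.02  0.64  2.09 -0.    0.41  1.32]
delta [0. 0. 0.] [ 0.001 -0.002 -0.001]
```

View pics/m5.png

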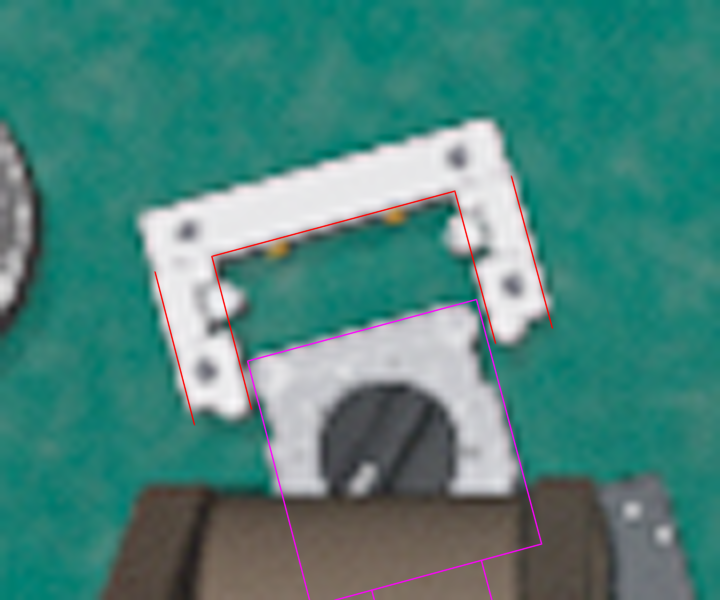

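Emit:
play_rows(moves=[[0.006, 0.0003, 0, 0, 0, 0, 30], [0.006, 0, 0, 0, 0, 0, 30], [0.006, 0, 0, 0, 0, 0, 30], [0, 0, 0, 0, 0, 0, 30]])

```text
t: 9.2
eef_pos: [492.3, 78.4, 17.6]
tcp_rot: [3.141, -0.001, 0.265]
ft_force: [-0.6, -0.5, -3.6]
opening: 0.42
```

```bash
python3 chk.py m6
```

```text
TCP in dock frame x,y -64.9 -0.8
t 9.2 pos [492.3  78.4  17.6] yaw [ 3.141e+00 -1.000e-03  2.650e-01] F [-0.6 -0.5 -3.6] M [-0.08  0.25  0.04] op 0.42 j [ 0.03  0.65  2.04 -0.    0.45  1.33]
delta [0. 0. 0.] [ 0.001 -0.001 -0.001]
```

View pics/m6.png

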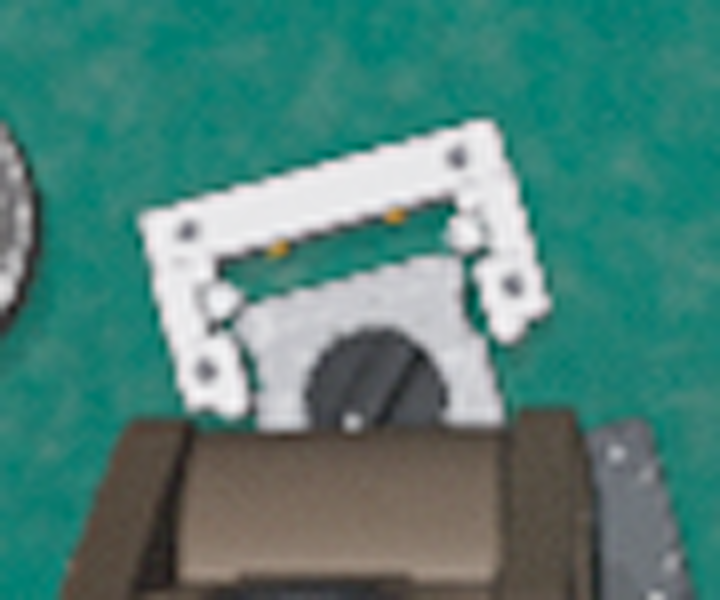

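The nose is just reaching both rollers (crop (222,300) and (465,235)), centred. I'll push on gently while watching the force.

Emit:
play_rows(moves=[[0.005, 0, 0, 0, 0, 0, 30], [0.005, 0, 0, 0, 0, 0, 30]])

```text
t: 9.45
eef_pos: [500.3, 80.9, 17.3]
tcp_rot: [-3.141, 0.003, 0.264]
ft_force: [-5.4, -1.4, 1.1]
opening: 0.417
```

Emit:
play_rows(moves=[[0.005, 0, 0, 0, 0, 0, 30], [0.005, 0, 0, 0, 0, 0, 30]])

```text
t: 9.65
eef_pos: [511.0, 83.6, 17.6]
tcp_rot: [3.142, 0.002, 0.264]
ft_force: [3.2, 0.8, -3.2]
opening: 0.418
```

```bash
python3 chk.py m7
```

```text
TCP in dock frame x,y -45.5 -0.7
t 9.65 pos [511.   83.6  17.6] yaw [3.142e+00 2.000e-03 2.640e-01] F [ 3.2  0.8 -3.2] M [ 0.01 -0.26 -0.  ] op 0.418 j [ 0.03  0.66  2.   -0.    0.49  1.34]
delta [0. 0. 0.] [ 0.     0.002 -0.002]
```

View pics/m7.png

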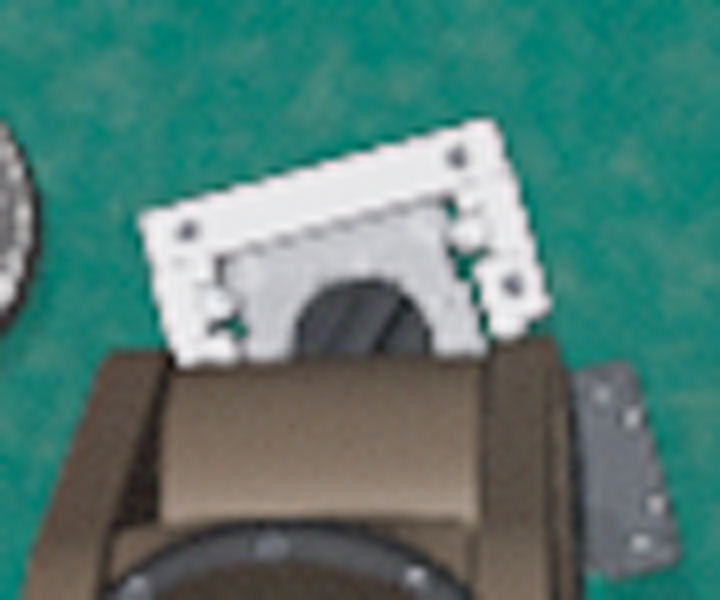

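The clips are now pulling it in (force +3 N). I'll press gently to the wall.

Emit:
play_rows(moves=[[0.003, 0, 0, 0, 0, 0, 30], [0.003, 0, 0, 0, 0, 0, 30]])

```text
t: 9.9
eef_pos: [513.5, 84.3, 17.1]
tcp_rot: [-3.141, 0.012, 0.266]
ft_force: [-14.0, -13.0, 13.3]
opening: 0.422
```

Emit:
play_rows(moves=[[0.003, 0, 0, 0, 0, 0, 30], [0.003, 0, 0, 0, 0, 0, 30]])

```text
t: 10.1
eef_pos: [514.1, 84.5, 17.0]
tcp_rot: [-3.139, 0.025, 0.268]
ft_force: [-13.3, -9.3, 8.0]
opening: 0.417
```

```bash
python3 chk.py m8
```

```text
TCP in dock frame x,y -42.2 -0.6
t 10.1 pos [514.1  84.5  17. ] yaw [-3.139  0.025  0.268] F [-13.3  -9.3   8. ] M [-1.76  1.9   0.11] op 0.417 j [ 0.04  0.67  1.97 -0.01  0.52  1.35]
delta [0. 0. 0.] [-0.002  0.025  0.002]
```

View pics/m8.png

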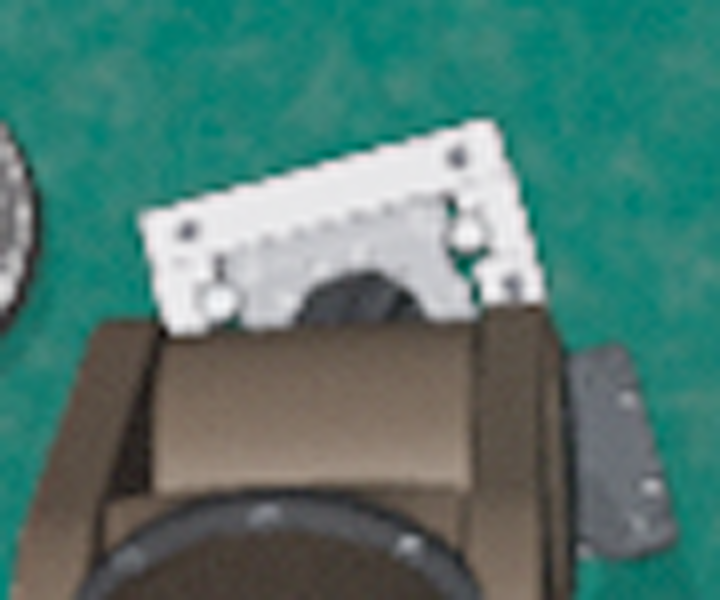

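The timer is against the wall and both rollers sit in the notches. Now I'll release and lift.

Emit:
play_rows(moves=[[0, 0, 0, 0, 0, 0, 60], [0, 0, 0, 0, 0, 0, 60], [0, 0, 0, 0, 0, 0, 60], [0, 0, 0, 0, 0, 0, 60], [0, 0, 0, 0, 0, 0, 60], [0, 0, -0.01, 0, 0.025, 0, 60], [0, 0, -0.04, 0, 0, 0, 60], [0, 0, -0.045, 0, 0, 0, 60]])

```text
t: 10.95
eef_pos: [513.1, 84.6, 111.3]
tcp_rot: [-3.137, 0.003, 0.268]
ft_force: [-0.8, -0.2, 0.1]
opening: 0.596
```

Emit:
play_rows(moves=[[-0.04, 0, -0.03, 0, 0, 0, 60], [-0.04, 0, -0.03, 0, 0, 0, 60], [0, 0, 0, 0, 0, 0, 60]])

```text
t: 11.25
eef_pos: [436.0, 63.3, 178.7]
tcp_rot: [-3.14, -0.01, 0.269]
ft_force: [0.9, -0.3, -0.7]
opening: 0.598
```

```bash
cat > chk2.py <<'E'
import sys
from go import *
from ov import *; from pose import *
s=state(); to(*s["eef_pos"],D[2])
overlay("top",(225,165,90,75),8,[(D,dockL(30),(0,0,255)),(D,timerL(36),(255,0,255))] if len(sys.argv)>2 else [],f"pics/{sys.argv[1]}.png")
overlay("scene",(255,170,80,65),8,[],f"pics/{sys.argv[1]}s.png")
E
python3 chk2.py r1
```

```text
t 11.25 pos [436.   63.3 178.7] yaw [-3.14  -0.01   0.269] F [ 0.9 -0.3 -0.7] M [-0.06  0.19  0.  ] op 0.598 j [-0.01  0.3   2.06  0.01  0.78  1.29]
delta [0. 0. 0.] [-0.002 -0.01   0.004]
```

View pics/r1.png

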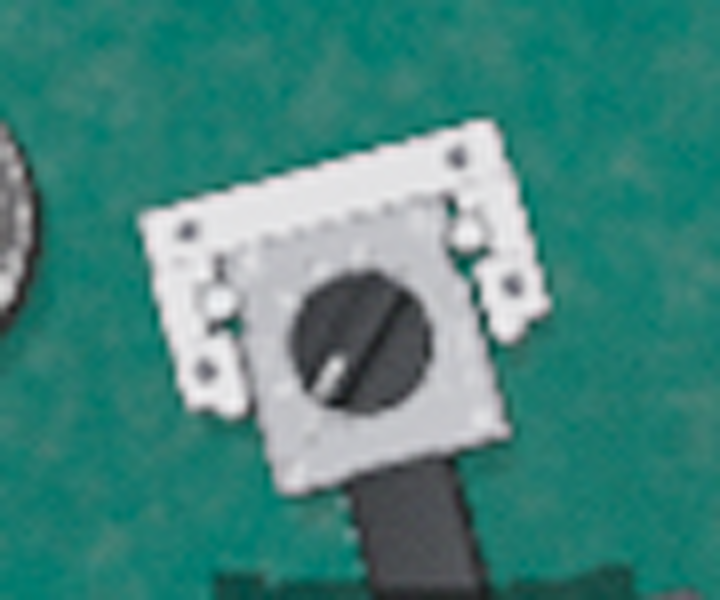

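View pics/r1s.png

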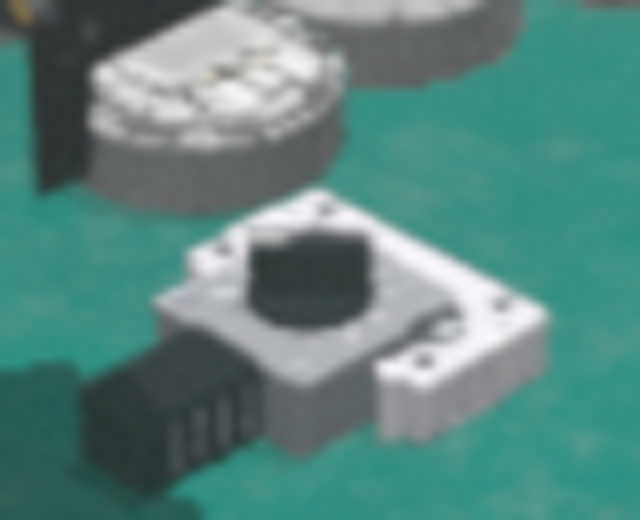

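```bash
python3 - <<'E'
from ov import *; from pose import *
import math
items=[]
def bar(k,col):
    a=math.radians(135-30*k); L=[]
    for r,w in ((-25,-7),(25,-7),(25,7),(-25,7),(-25,-7)):
        L.append((25+r*math.cos(a)-w*math.sin(a),r*math.sin(a)+w*math.cos(a),64))
    tip=[(25+27*math.cos(a),27*math.sin(a),36),(25+38*math.cos(a),38*math.sin(a),36)]
    return (D,[L,tip],col)
overlay("top",(258,188,32,38),16,[bar(0,(0,0,255)),bar(1,(255,0,0))],"pics/b1.png")
overlay("top",(258,188,32,38),16,[],"pics/b0.png")
overlay("scene",(280,190,40,30),16,[bar(0,(0,0,255)),bar(1,(255,0,0))],"pics/b2.png")
a,b=cv2.imread("pics/b1.png"),cv2.imread("pics/b0.png")
cv2.imwrite("pics/b01.png",cv2.resize(np.hstack([a,b]),None,fx=.78,fy=.78))
E
```

```text
(no output)
```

View pics/b01.png

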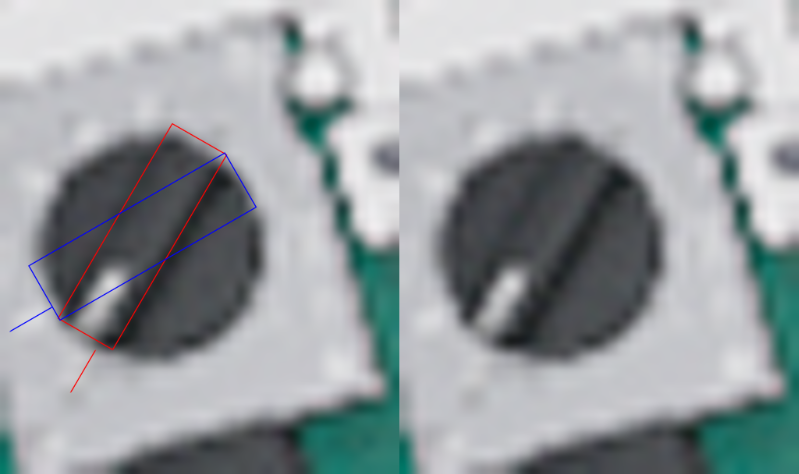

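View pics/b2.png

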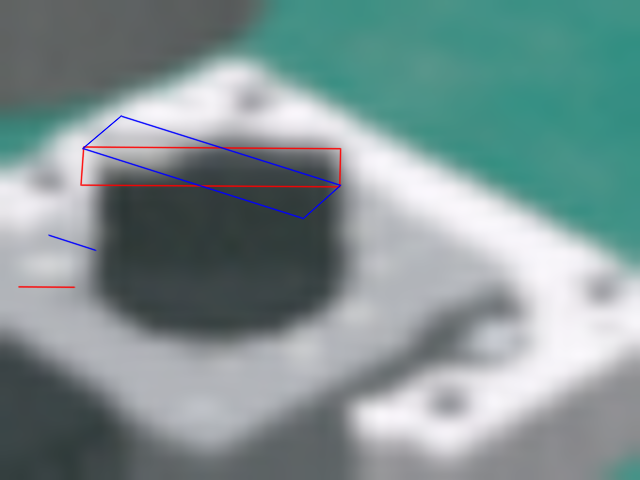

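The bar matches the position-0 overlay (red), so it needs 5 clicks = 150° clockwise. World yaw goes from 150° to 0°.

```bash
python3 - <<'E'
from go import *
plan(578.9,102.5,125,2.622,17)
E
```

```text
[0.009, -0.0, 0.003] -0.138
[0.008, 0.001, 0.003] -0.138
[0.008, 0.002, 0.003] -0.138
[0.008, 0.003, 0.003] -0.138
[0.007, 0.004, 0.003] -0.138
[0.007, 0.005, 0.003] -0.138
[0.006, 0.006, 0.003] -0.138
[0.005, 0.007, 0.003] -0.138
[0.004, 0.008, 0.003] -0.138
[0.003, 0.008, 0.003] -0.138
[0.002, 0.008, 0.003] -0.138
[0.0, 0.009, 0.003] -0.138
[-0.001, 0.008, 0.003] -0.138
[-0.002, 0.008, 0.003] -0.138
[-0.003, 0.008, 0.003] -0.138
[-0.004, 0.007, 0.003] -0.138
[-0.005, 0.007, 0.003] -0.138
```

Emit:
play_rows(moves=[[0.009, 0, 0.003, 0, 0, -0.138, 50], [0.008, 0.001, 0.003, 0, 0, -0.138, 50], [0.008, 0.002, 0.003, 0, 0, -0.138, 50], [0.008, 0.003, 0.003, 0, 0, -0.138, 50], [0.007, 0.004, 0.003, 0, 0, -0.138, 50], [0.007, 0.005, 0.003, 0, 0, -0.138, 50], [0.006, 0.006, 0.003, 0, 0, -0.138, 50], [0.005, 0.007, 0.003, 0, 0, -0.138, 50]])

```text
t: 12.3
eef_pos: [508.5, 87.3, 138.8]
tcp_rot: [-3.129, -0.003, 1.417]
ft_force: [-0.7, 0.2, -0.1]
opening: 0.503
```

Emit:
play_rows(moves=[[0.004, 0.008, 0.003, 0, 0, -0.138, 50], [0.003, 0.008, 0.003, 0, 0, -0.138, 50], [0.002, 0.008, 0.003, 0, 0, -0.138, 50], [0, 0.009, 0.003, 0, 0, -0.138, 50], [-0.001, 0.008, 0.003, 0, 0, -0.138, 50], [-0.002, 0.008, 0.003, 0, 0, -0.138, 50], [-0.003, 0.008, 0.003, 0, 0, -0.138, 50], [0, 0, 0, 0, 0, 0, 50]])

```text
t: 13.1
eef_pos: [569.4, 109.6, 101.3]
tcp_rot: [-3.125, -0.026, 2.429]
ft_force: [-0.3, -0.5, -0.4]
opening: 0.498
```

```bash
python3 - <<'E'
from go import *
to(578.9,102.5,59,2.622)
E
```

```text
t 13.1 pos [569.4 109.6 101.3] yaw [-3.125 -0.026  2.429] F [-0.3 -0.5 -0.4] M [-0.04  0.02  0.01] op 0.498 j [ 0.07  0.59  1.78  0.01  0.8  -0.79]
delta [-0.0129  0.0015  0.042 ] [-0.014 -0.027 -0.193]
```

Emit:
play_rows(moves=[[-0.007, 0.001, 0, -0.007, -0.014, -0.1, 50], [-0.006, 0.0, 0, -0.007, -0.013, -0.093, 50], [0, 0, 0, 0, 0, 0, 50]])

```text
t: 13.4
eef_pos: [579.9, 102.6, 97.2]
tcp_rot: [-3.139, -0.004, 2.617]
ft_force: [0.8, 0.4, 0.5]
opening: 0.499
```

```bash
python3 - <<'E'
from go import *
to(578.9,102.5,59,2.622)
E
python3 chk2.py r2
```

```text
t 13.4 pos [579.9 102.6  97.2] yaw [-3.139 -0.004  2.617] F [0.8 0.4 0.5] M [-0.01 -0.03 -0.02] op 0.499 j [ 0.06  0.6   1.77  0.    0.77 -0.98]
delta [ 0.0007 -0.0005  0.0382] [-0.003 -0.004 -0.005]
t 13.4 pos [579.9 102.6  97.2] yaw [-3.139 -0.004  2.617] F [0.8 0.4 0.5] M [-0.01 -0.03 -0.02] op 0.499 j [ 0.06  0.6   1.77  0.    0.77 -0.98]
delta [0. 0. 0.] [-6.000e-03  1.000e-03  2.351e+00]
```

View pics/r2s.png

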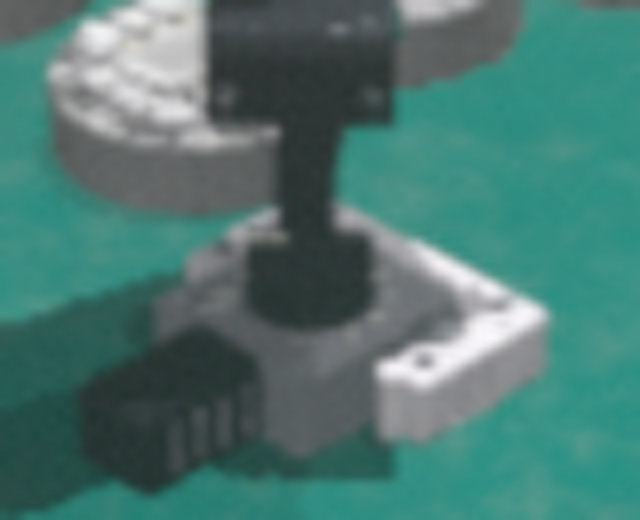

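The finger (crop (308,190)) is centred over the bar (310,250). I'll descend and close.

Emit:
play_rows(moves=[[0.0, 0, 0.018, -0.003, -0.004, -0.005, 50], [0, 0, 0.015, 0, 0, 0, 50], [0, 0, 0.002, 0, 0, 0, 50], [0, 0, 0, 0, 0, 0, 50]])

```text
t: 13.9
eef_pos: [579.0, 103.4, 61.5]
tcp_rot: [-3.142, -0.002, 2.605]
ft_force: [0.5, -0.4, 0.3]
opening: 0.501
```

```bash
python3 - <<'E'
from go import *
to(578.9,102.5,59,2.622)
E
```

```text
t 13.9 pos [579.  103.4  61.5] yaw [-3.142e+00 -2.000e-03  2.605e+00] F [ 0.5 -0.4  0.3] M [ 0.    0.02 -0.01] op 0.501 j [ 0.06  0.65  1.8   0.    0.69 -0.97]
delta [-0.0004 -0.0008  0.0025] [-0.    -0.002 -0.017]
```

Emit:
play_rows(moves=[[0, -0.001, 0.002, 0, 0, -0.017, 50], [0, 0, 0, 0, 0, 0, 5], [0, 0, 0, 0, 0, 0, 5], [0, 0, 0, 0, 0, 0, 5], [0, 0, 0, 0, 0, 0, 5], [0, 0, 0, 0, 0, 0, 5], [0, 0, 0, 0, 0, 0, 5], [0, 0, 0, 0, 0, 0, 5]])

```text
t: 14.7
eef_pos: [579.3, 102.7, 61.7]
tcp_rot: [3.14, 0.001, 2.621]
ft_force: [-0.0, -0.5, 0.1]
opening: 0.144
```

Emit:
play_rows(moves=[[0, 0, 0, 0, 0, 0, 5], [0, 0, 0, 0, 0, 0, 5]])

```text
t: 14.9
eef_pos: [579.3, 102.7, 61.7]
tcp_rot: [3.14, 0.001, 2.621]
ft_force: [0.2, -0.1, -0.6]
opening: 0.147
```

```bash
python3 - <<'E'
from go import *
to(578.9,102.5,59,2.622)
E
```

```text
t 14.9 pos [579.3 102.7  61.7] yaw [3.140e+00 1.000e-03 2.621e+00] F [ 0.2 -0.1 -0.6] M [ 0.02 -0.07  0.06] op 0.147 j [ 0.06  0.65  1.8   0.    0.69 -0.99]
delta [ 0.0002 -0.0004  0.0027] [ 0.002  0.001 -0.001]
```

Gripped: opening 14 mm, no side load. Now I'll turn clockwise (+tool z).

Emit:
play_rows(moves=[[0, 0, 0, 0, 0, 0.08, 5], [0, 0, 0, 0, 0, 0.1, 5], [0, 0, 0, 0, 0, 0.1, 5], [0, 0, 0, 0, 0, 0.1, 5]])

```text
t: 15.3
eef_pos: [579.3, 103.0, 61.7]
tcp_rot: [3.14, 0.0, 2.23]
ft_force: [0.5, -0.1, -1.0]
opening: 0.145
```

```bash
python3 - <<'E'
from go import *
to(579.3,102.7,61.7,0)
E
```

```text
t 15.3 pos [579.3 103.   61.7] yaw [3.14 0.   2.23] F [ 0.5 -0.1 -1. ] M [ 0.02 -0.09  0.03] op 0.145 j [ 0.06  0.65  1.8   0.    0.69 -0.6 ]
delta [-0.0003 -0.0002 -0.    ] [ 1.00e-03 -2.00e-03  2.23e+00]
```

Emit:
play_rows(moves=[[0, 0, 0, 0, 0, 0.11, 5], [0, 0, 0, 0, 0, 0.11, 5], [0, 0, 0, 0, 0, 0.11, 5], [0, 0, 0, 0, 0, 0.11, 5], [0, 0, 0, 0, 0, 0.11, 5], [0, 0, 0, 0, 0, 0.11, 5], [0, 0, 0, 0, 0, 0.11, 5], [0, 0, 0, 0, 0, 0.11, 5]])

```text
t: 16.1
eef_pos: [579.5, 103.4, 61.7]
tcp_rot: [3.14, -0.002, 1.314]
ft_force: [0.9, -0.1, -0.5]
opening: 0.144
```

```bash
python3 - <<'E'
from go import *
to(579.3,102.7,61.7,0)
E
```

```text
t 16.1 pos [579.5 103.4  61.7] yaw [ 3.140e+00 -2.000e-03  1.314e+00] F [ 0.9 -0.1 -0.5] M [-0.16 -0.01  0.08] op 0.144 j [0.06 0.65 1.8  0.   0.69 0.32]
delta [-0.0007  0.     -0.    ] [ 0.    -0.002  1.314]
```

Emit:
play_rows(moves=[[0, 0, 0, 0, 0, 0.11, 5], [0, 0, 0, 0, 0, 0.11, 5], [0, 0, 0, 0, 0, 0.11, 5], [0, 0, 0, 0, 0, 0.11, 5], [0, 0, 0, 0, 0, 0.11, 5], [0, 0, 0, 0, 0, 0.11, 5], [0, 0, 0, 0, 0, 0.11, 5], [0, 0, 0, 0, 0, 0.11, 5]])

```text
t: 16.9
eef_pos: [579.5, 103.3, 61.7]
tcp_rot: [3.142, -0.002, 0.397]
ft_force: [-1.2, 1.3, 0.1]
opening: 0.145
```

```bash
python3 - <<'E'
from go import *
to(579.3,102.7,61.7,0)
E
```

```text
t 16.9 pos [579.5 103.3  61.7] yaw [ 3.142e+00 -2.000e-03  3.970e-01] F [-1.2  1.3  0.1] M [0.01 0.2  0.02] op 0.145 j [0.06 0.65 1.8  0.   0.69 1.24]
delta [-0.0004  0.0005 -0.    ] [-0.    -0.002  0.397]
```

Emit:
play_rows(moves=[[0, 0, 0, 0, 0, 0.1, 5], [0, 0, 0, 0, 0, 0.1, 5], [0, 0, 0, 0, 0, 0.1, 5], [0, 0, 0, 0, 0, 0.06, 5], [0, 0, 0, 0, 0, 0, 5], [0, 0, 0, 0, 0, 0, 5]])

```text
t: 17.5
eef_pos: [579.8, 103.0, 61.7]
tcp_rot: [-3.141, -0.002, 0.02]
ft_force: [1.1, -0.9, -0.8]
opening: 0.146
```

```bash
python3 - <<'E'
from go import *
to(579.3,102.7,61.7,0)
E
```

```text
t 17.5 pos [579.8 103.   61.7] yaw [-3.141e+00 -2.000e-03  2.000e-02] F [ 1.1 -0.9 -0.8] M [-0.17 -0.01 -0.1 ] op 0.146 j [0.06 0.65 1.8  0.   0.69 1.61]
delta [-0.0006  0.0003 -0.    ] [-0.    -0.002  0.02 ]
```

Emit:
play_rows(moves=[[0, 0, 0, 0, 0, 0.018, 5], [0, 0, 0, 0, 0, 0, 50], [0, 0, 0, 0, 0, 0, 50], [0, 0, 0, 0, 0, 0, 50], [0, 0, 0, 0, 0, 0, 50], [0, 0, -0.02, 0, 0, 0, 50], [0, 0, -0.04, 0, 0, 0, 50], [0, 0, -0.04, 0, 0, 0, 50]])

```text
t: 18.3
eef_pos: [577.1, 102.9, 159.3]
tcp_rot: [3.141, 0.009, 0.005]
ft_force: [0.9, 0.1, 0.4]
opening: 0.499
```

Emit:
play_rows(moves=[[-0.04, 0, -0.03, 0, 0, 0, 50], [-0.04, 0, -0.03, 0, 0, 0, 50], [-0.04, 0, 0, 0, 0, 0, 50], [-0.02, 0, 0, 0, 0, 0, 50], [0, 0, 0, 0, 0, 0, 50]])

```text
t: 18.8
eef_pos: [434.8, 102.1, 227.0]
tcp_rot: [-3.141, -0.002, 0.006]
ft_force: [0.1, 0.4, 0.2]
opening: 0.502
```

```bash
python3 chk2.py f1; python3 - <<'E'
from ov import *; from pose import *
import math
def bar(k,col):
    a=math.radians(135-30*k)
    L=[(25+r*math.cos(a)-w*math.sin(a),r*math.sin(a)+w*math.cos(a),64) for r,w in ((-25,-7),(25,-7),(25,7),(-25,7),(-25,-7))]
    return (D,[L],col)
overlay("top",(258,188,32,38),16,[bar(5,(0,0,255))],"pics/b3.png")
overlay("top",(258,188,32,38),16,[],"pics/b4.png")
a,b=cv2.imread("pics/b3.png"),cv2.imread("pics/b4.png")
cv2.imwrite("pics/b34.png",cv2.resize(np.hstack([a,b]),None,fx=.78,fy=.78))
c=read_camera("top"); cv2.imwrite("pics/full.png",c["img"][:,:,::-1])
E
```

```text
t 18.8 pos [434.8 102.1 227. ] yaw [-3.141e+00 -2.000e-03  6.000e-03] F [0.1 0.4 0.2] M [-0.03  0.15  0.05] op 0.502 j [0.08 0.24 1.98 0.   0.92 1.65]
delta [0. 0. 0.] [-0.    -0.002 -0.26 ]
```

View pics/f1.png

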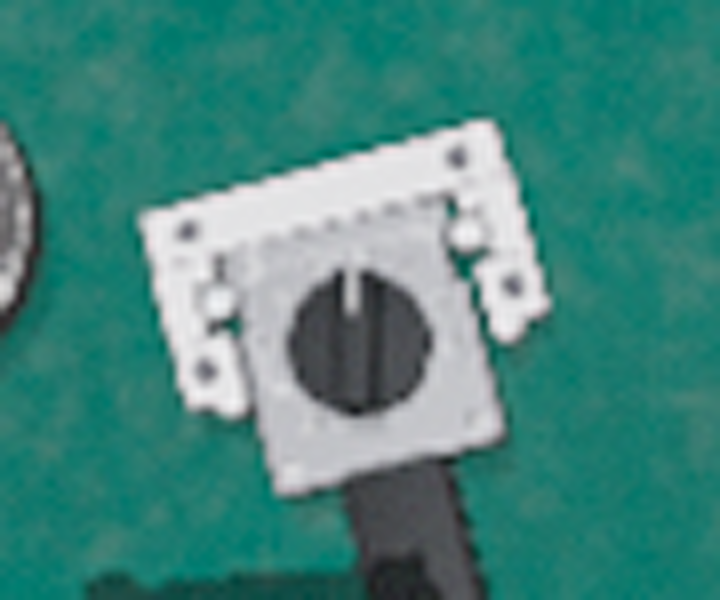

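View pics/b34.png

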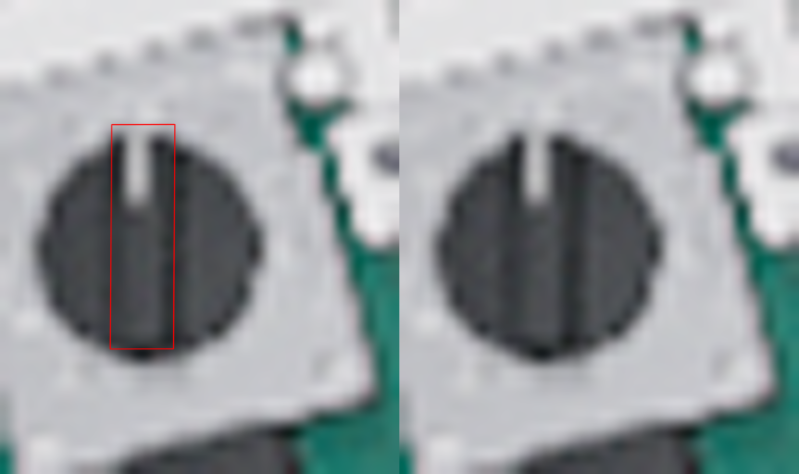

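View pics/f1s.png

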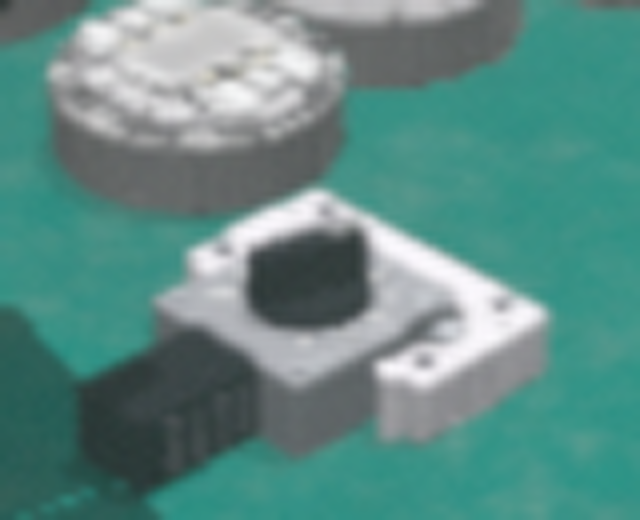

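View pics/full.png

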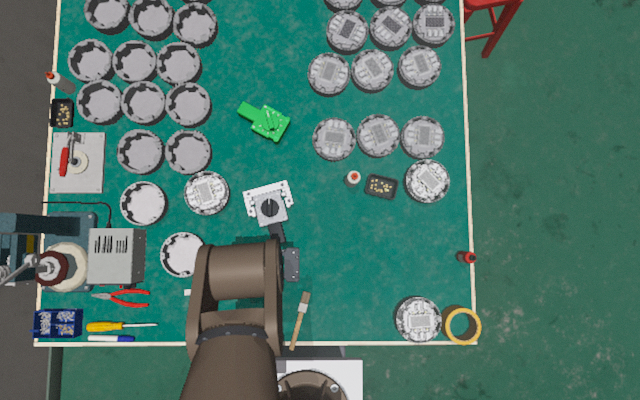

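The dial overlay matches the fifth click. The timer may have yawed slightly in its play during the turn, so I'll compare before and after closely.

```bash
python3 - <<'E'
import cv2,numpy as np
a=cv2.imread("pics/r1.png")[100:520,130:560];b=cv2.imread("pics/f1.png")[100:520,130:560]
cv2.imwrite("pics/cmp.png",cv2.resize(np.hstack([a,b]),None,fx=.93,fy=.93))
E
```

```text
(no output)
```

View pics/cmp.png

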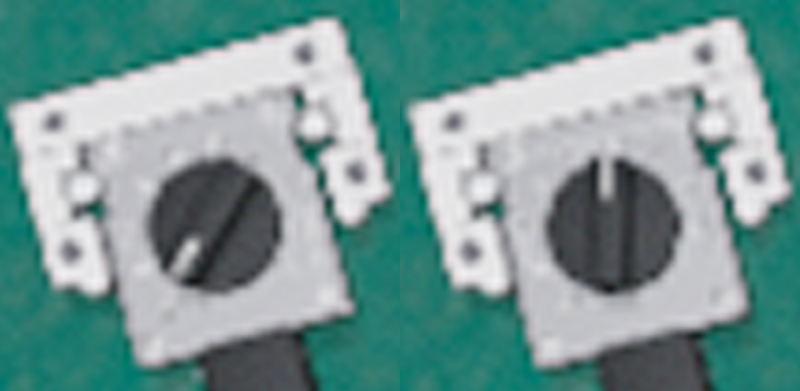

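```bash
python3 -c "
from cell import *
print(job_done())"
```

```text
the job is handed in; nothing more can be done
None
```

I docked the grey timer and set its dial to the fifth click, then let go and handed the job in at about 19 s; no verdict was returned.

- **Docking:** I slid it head first into the dock until both rollers snapped into the notches. The clips were pulling it in at about 3 N, then I pressed it against the back wall with about 19 N measured at the wrist. In the final pictures the front edge lies along the back wall and both rollers sit in their notches.
- **Dial:** It started at position 0, and I turned it 150° clockwise in one grip. The final top picture shows the bar and pointer matching the projected fifth-click position. The gripper is clear, reads close to zero force and touches nothing.
- **Bystanders:** The bottle, tray, stud and green look-alike are where they were. The arm hid most of the caliper in the last picture, so I did not check it afterwards; I never went near it with the gripper low.
- **One small disagreement:** Comparing before and after the dial turn, the back of the timer moved about 1–2 mm sideways, roughly 1° of yaw within its 3 mm side play. I judged it still seated and did not push it in again.

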